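# Crank the casting frame's handwheel to the green mark

## Robot

A 6-joint arm with a two-finger parallel gripper is mounted at the origin on the work surface. World frame = base frame: x ahead of the robot, y to its left, z up, the work surface at z = 0. Lengths are in m, angles in rad, forces in N, time in s.
With the tool pointing down it reaches from about 0.35 to 0.725 m from the base axis. Payload 4.3 kg.
Tool frame: the origin (TCP) lies on the centre line of the jaws, within the pads' length; the fingertips stand r.finger_overhang ahead of it and the grasp point (between the pads) lies 2 mm behind it (r.finger_overhang is the distance from the TCP to the fingertips, in m); x points along the fingers, z is the direction in which the jaws open and shut, and the axes are right-handed (so a half turn about x gives the same grasp; the last joint's range is limited). The gripper opens to 85 mm and grips with 20 to 120 N. Pads are 22 mm wide; open, the fingers measure 114 mm over their backs; the gripper's body (76 mm by 85 mm) begins 54 mm behind the grasp point. The pads swing forward as they close: fully open they stand 13 mm farther back than shut.
Start: joints at [1.217, 0.377, 0.081, 1.274, 0, 1.46], TCP at [0.139, 0.558, 0.217] pointing down, gripper open.
Joint ranges: [-2.72, 2.72], [-0.84, 1.66], [-1.02, 1.22], [-1.77, 2.12], [-1.37, 1.28], [-3.14, 3.14]. Speed limits (rad/s): [2.57, 2.57, 3.14, 3.14, 3.14, 3.14].

## Interface

Orientations are given as a unit quaternion [x, y, z, w].
In Python, from bench import r gives the robot as it stands.
- The arm moves only by the tool servo_tool, never from a script. Its argument "moves" is a list that holds one entry, the list of rows, each a list of 7 numbers: the gripper's target within -1 to 1 (fully open at 1, half-way at 0, shut at -1), then the shift along the tool's x, y, z in cm, then the turn, a rotation vector about the tool's x, y, z in rad. In form: [[[fingers, dx, dy, dz, rx, ry, rz], ...]]. A call has exactly 5 rows; each row shifts and turns the pose as measured when the row begins, along the tool's axes as they then stand; what a row does not reach is not made up. A row lasts 1/12 s, in which the tool goes at most 41.7 mm and 7.16 degrees, less where a joint would pass 70% of its speed; a pose out of reach is approached as far as the arm can. A call is refused whole if a number of a shift passes 4.17 or a number of a turn 0.125, either way. A call with a gripper value outside its range is refused whole. The fingers move at their own pace and stop on an object; "force" is the grip in N (left out, the last holds). Time passes only in rows, so rows that do not move let the fingers close, or fill a call up. It gives the time, the measured TCP pose, the force and the opening at its end, in the units of the state.
- r.get_state(): the state, without advancing time (a new reading comes with each control period).
- r.capture(name): name is "side" or "top" or "wrist"; returns (picture, depth): 384x512x3 uint8, blue, green, red; 384x512 float32, m along the optical axis (not along the pixel's ray), 0 where there is no reading.
- r.camera_params(name): a dict with "K" (3x3 intrinsics, pixels), "camera_from_world" (4x4, takes a point from world to camera coordinates). Camera axes: x right, y down, z forward; pixel columns grow to the right and rows downward; lengths in m; the calibration is good to about 2 mm. A picture is of the moment at which its call begins: read the wrist's pose just before it. camera_params takes no time and is no camera call; for the wrist camera it gives the pose at the moment of the call.
- r.job_done(): hands the job in, once; it reports no verdict.
The state is a dict: "time": time; "joint_pos": joint angles; "qd": joint speeds; "tau": joint torques, N m; "eef_pos": TCP position; "ee_rot": TCP orientation; "wrist_force": force on the tool from outside, world axes, zero at the start; "wrist_torque": the same for the moment, N m; "opening": opening from 0.0 (shut) to 1.0 (fully open).
Only numpy, scipy, OpenCV 4.12 (cv2) and the standard library are available. Lean on these libraries where they do the work, as an engineer would, in place of code of your own. Each camera call takes 0.05 s, during which the arm holds its last target.

## Task

Lift the blade of the dark brown casting frame to its set height: crank the frame's handwheel clockwise (seen from above) until its red crank knob and the white pointer line under it stand at the green mark on the dial, then let go. Leave the handwheel of the light grey casting frame as it is.

Things in the scene. Friction and masses are not known exactly. Their poses are not given: they have to be found in the camera images.
- brown_knob (a point): Centre of the red upright crank knob on the black handwheel of the dark brown casting frame: round, 20 mm in diameter, 50 mm tall (142 to 192 mm above the bench), 50 mm from the wheel's axis. It spins freely on its own upright pin, so a gripper holding it need not turn while it goes round. A white pointer line on the wheel runs outward under it.
- brown_axis (a point): Fixed point on the handwheel's upright axis, at the height of the knob's centre (167 mm above the bench); x axis towards the green mark, z up. The three-spoke wheel is 114 mm across, all but the knob below 138 mm. It lies over a flat aluminium dial, 152 mm across, top 114 mm above the bench, on the bridge of the fixed frame (180 x 200 mm, pins up to 135 mm high).
- brown_mark (a point): Where the knob's centre stands when the wheel is set right: fixed, 50 mm from the axis, 167 mm above the bench, on the bearing of the green mark (a flat green bar 16 x 11 mm painted on the dial, 59 to 75 mm from the axis, just outside the rim).
- brown_wheel (a joint): Turn of the brown frame's handwheel in rad, growing clockwise seen from above: 0 and 5.3 are end stops, 4.4 has the knob at the green mark; it starts between 0.25 and 1.25. It is stiff (about 0.1 N m, 2 to 3 N at the knob), stays where it is left, and lifts the blade 2 mm per rad.
- grey_knob (a point): Centre of the red crank knob of the other, light grey casting frame, of the same build and size, which must not be turned. The two frames stand side by side, 300 mm or more apart between centres, either one on the left.

How it is judged:
At the end, for the whole second after the job is handed in: The knob of the brown frame's handwheel is within 12 mm (about 14 degrees of wheel turn) of its place at the green mark and stays there, released (distance between brown_knob and brown_mark below 0.012 m); the robot touches nothing.
It fails at once if the grey frame's handwheel was turned (its knob moved more than 15 mm) (distance of grey_knob from where it was at the start of the episode above 0.015 m).
It also fails if it takes over 38 s, if anything falls off the work surface, if the arm or the gripper's body presses on something with over 40 N, if the wrist force passes 120 N, or if a joint passes its speed limit or range.

## Working session

There is one attempt and no reset: what is moved stays moved. The work goes in short steps, Python scripts to look and compute and a tool call to move; the robot and the scene stay as the last step left them, time stands still between calls to the robot, and variables do not carry over. Pictures are saved under pics/ and viewed, and the job is handed in when it is done.

Besides the shell and the picture viewer there is one more tool, called as name([rows], argument=value, ...), one row to a line, values as JSON. servo_tool: Moves the arm, as the interface text tells. Its arguments: {"type":"object","properties":{"moves":{"type":"array"},"force":{"type":"number"}},"required":["moves"]}

```bash
ls; mkdir -p pics
python3 - <<'E'
from bench import r
import cv2,numpy as np
s=r.get_state();print(s, r.finger_overhang)
for n in("top","side"):
    p,d=r.capture(n);cv2.imwrite(f"pics/{n}0.png",p);np.save(f"pics/{n}0.npy",d)
    c=r.camera_params(n);print(n,c)
E
```

```text
pics
{'time': 0.0, 'joint_pos': array([ 1.21669193e+00,  3.78084737e-01,  7.95799594e-02,  1.27442040e+00,
       -4.83500740e-06,  1.46051000e+00]), 'qd': array([-1.68593825e-03,  1.31479850e-03,  1.13773101e-04, -1.28745945e-03,
       -1.46170990e-04, -4.00393364e-05]), 'tau': array([-1.46329080e-04, -4.63603699e+01,  2.69876003e+01,  2.05147761e-02,
       -2.29749603e-04, -1.01507240e-05]), 'eef_pos': array([0.13854787, 0.55731844, 0.21643077]), 'ee_rot': array([-0.43588217,  0.55773198,  0.43508834,  0.55645297]), 'wrist_force': array([-0.18863072, -0.21551704, -0.13310684]), 'wrist_torque': array([-0.00551048, -0.07639595, -0.03833315]), 'opening': 1.0001434800143798} 0.017
top {'K': array([[357.35441434,   0.        , 249.92304715],
       [  0.        , 357.35441434, 193.3090122 ],
       [  0.        ,   0.        ,   1.        ]]), 'camera_from_world': array([[-0.01779894, -0.99911996, -0.03798025, -0.01665762],
       [-0.98283014,  0.02446085, -0.18288407,  0.58582291],
       [ 0.18365215,  0.03407299, -0.98240059,  0.76452088],
       [ 0.        ,  0.        ,  0.        ,  1.        ]])}
side {'K': array([[367.06563555,   0.        , 256.14818765],
       [  0.        , 367.06563555, 195.5876635 ],
       [  0.        ,   0.        ,   1.        ]]), 'camera_from_world': array([[-0.82753038, -0.5614157 , -0.00242433,  0.43216607],
       [-0.30602498,  0.45469468, -0.83642182,  0.32810422],
       [ 0.47068267, -0.69142256, -0.54808089,  0.58086712],
       [ 0.        ,  0.        ,  0.        ,  1.        ]])}
```

View pics/top0.png

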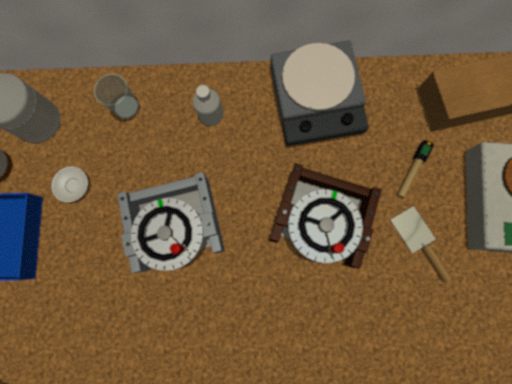

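View pics/side0.png

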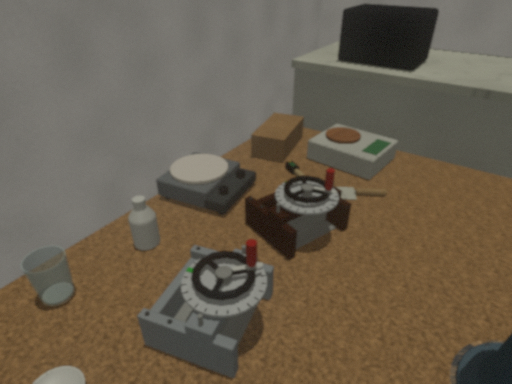

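The top view shows the brown frame on the right: hub near (327,225), red knob (338,248), green mark (334,195). The grey frame is on the left, with its hub near (165,232). The side view also shows both red knobs, brown at (330,179) and grey at (251,252).

```bash
cat > h.py <<'E'
import cv2,numpy as np
def mask(p,col):
    h=cv2.cvtColor(p,cv2.COLOR_BGR2HSV)
    if col=='red': return (((h[...,0]<6)|(h[...,0]>174))&(h[...,1]>170)&(h[...,2]>90)).astype(np.uint8)
    return ((h[...,0]>45)&(h[...,0]<75)&(h[...,1]>120)&(h[...,2]>70)).astype(np.uint8)
def blobs(m,amin=8):
    n,l,s,c=cv2.connectedComponentsWithStats(m)
    return [(tuple(c[i].round(2)),s[i].tolist()) for i in range(1,n) if s[i][4]>=amin]
def ray(c,uv):
    T=c['camera_from_world'];R=T[:3,:3];o=-R.T@T[:3,3]
    d=R.T@np.linalg.inv(c['K'])@np.array([uv[0],uv[1],1.]);return o,d/np.linalg.norm(d)
def onz(c,uv,z):
    o,d=ray(c,uv);return o+d*(z-o[2])/d[2]
def tri(rs):
    A=np.zeros((3,3));b=np.zeros(3)
    for o,d in rs:
        P=np.eye(3)-np.outer(d,d);A+=P;b+=P@o
    x=np.linalg.solve(A,b);return x,[np.linalg.norm((np.eye(3)-np.outer(d,d))@(x-o)) for o,d in rs]
def proj(c,X):
    q=c['camera_from_world']@np.r_[X,1];q=c['K']@q[:3];return q[:2]/q[2]
E
python3 - <<'E'
from h import *
from bench import r
C={n:r.camera_params(n) for n in("top","side")}
for n in C:
    p=cv2.imread(f"pics/{n}0.png")
    for col in('red','green'): print(n,col,blobs(mask(p,col)))
E
python3 -c "
import cv2
p=cv2.imread('pics/top0.png')[150:280,260:390];cv2.imwrite('pics/t0c.png',cv2.resize(p,None,fx=4.5,fy=4.5,interpolation=cv2.INTER_CUBIC))
p=cv2.imread('pics/side0.png')[150:260,230:370];cv2.imwrite('pics/s0c.png',cv2.resize(p,None,fx=5,fy=5,interpolation=cv2.INTER_CUBIC))"
```

```text
top red [((np.float64(338.47), np.float64(247.27)), [334, 243, 10, 9, 73]), ((np.float64(175.09), np.float64(248.33)), [171, 244, 9, 10, 76])]
top green [((np.float64(425.33), np.float64(149.51)), [422, 145, 8, 10, 49]), ((np.float64(334.03), np.float64(194.03)), [332, 190, 6, 9, 34]), ((np.float64(159.89), np.float64(202.39)), [158, 198, 5, 10, 36]), ((np.float64(508.36), np.float64(233.24)), [505, 224, 7, 20, 125])]
side red [((np.float64(330.0), np.float64(170.5)), [327, 169, 7, 4, 22]), ((np.float64(251.0), np.float64(242.89)), [247, 240, 9, 7, 57])]
side green [((np.float64(190.13), np.float64(269.6)), [188, 268, 5, 4, 15])]
```

View pics/t0c.png

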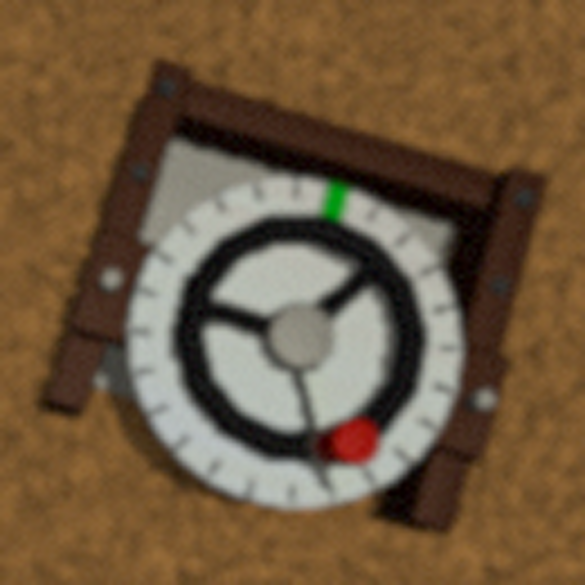

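View pics/s0c.png

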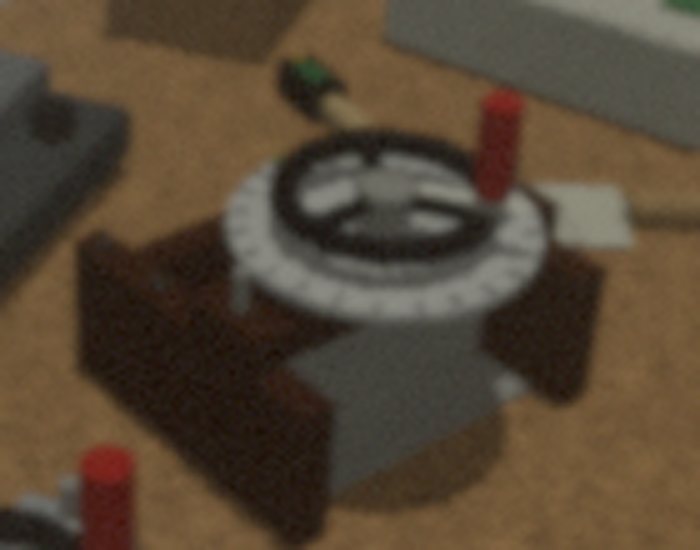

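Run:
```python
from h import *
from bench import r
C={n:r.camera_params(n) for n in("top","side")}
t=lambda x,y:(260+(x+.5)/4.5-.5,150+(y+.5)/4.5-.5)
s=lambda x,y:(230+(x+.5)/5-.5,150+(y+.5)/5-.5)
K,e=tri([ray(C['top'],t(356,438)),ray(C['side'],s(502,104))]);print('knob top',K,e)
print('knob top by plane',onz(C['top'],t(356,438),.192))
A,e=tri([ray(C['top'],t(300,336)),ray(C['side'],s(385,182))]);print('hub',A,e)
D,e=tri([ray(C['top'],t(296,340)),ray(C['side'],s(386,236))]);print('dial rough',D,e)
# dial ellipse: light pixels contour, top view
G=onz(C['top'],(334.03,194.03),.114);print('green',G)
p=cv2.imread('pics/top0.png');h=cv2.cvtColor(p,cv2.COLOR_BGR2HSV)
m=((h[...,1]<60)&(h[...,2]>120)).astype(np.uint8);m[:, :285]=0;m[:,368:]=0;m[:180]=0;m[268:]=0
pts=cv2.findNonZero(m);el=cv2.fitEllipse(cv2.convexHull(pts));print(el);Dc=onz(C['top'],el[0],.114);print('dial c',Dc)
for c in (A,Dc):
  g=G-c;k=K-c;print('r green',np.hypot(*g[:2]),'r knob',np.hypot(*k[:2]),'bearings',np.arctan2(g[1],g[0]),np.arctan2(k[1],k[0]))
d=np.load('pics/top0.npy');print(d[247,338],d[225,327])
```

```text
knob top [ 0.45482572 -0.19593118  0.18732675] [np.float64(0.001188444300764132), np.float64(0.0011884443007641337)]
knob top by plane [ 0.45577183 -0.19449171  0.192     ]
hub [ 0.50270547 -0.18439207  0.13533649] [np.float64(0.0003321372499524014), np.float64(0.000332137249952491)]
dial rough [ 0.50297105 -0.18870833  0.10231388] [np.float64(0.0014448531920530456), np.float64(0.0014448531920529706)]
green [ 0.56813436 -0.20775243  0.114     ]
((324.3174133300781, 222.60385131835938), (73.97486877441406, 91.18802642822266), 132.10971069335938)
dial c [ 0.50856653 -0.1841826   0.114     ]
r green 0.06947407443163602 r knob 0.04925059512486947 bearings -0.3429276511777479 -2.9051005751169865
r green 0.0640614105137287 r knob 0.05501002863205898 bearings -0.3767771178826166 -2.9263631909632566
0.6527248 0.7192519
```

Run:
```python
from bench import r
from scipy.spatial.transform import Rotation as R
print(R.from_quat(r.get_state()['ee_rot']).as_matrix().round(3))
```

```text
[[-0.001 -0.97   0.241]
 [-0.002  0.241  0.97 ]
 [-1.     0.    -0.002]]
```

servo_tool([
  [[1, -4, 0, 0, 0, 0, 0], [1, -4, 0, 0, 0, 0, 0], [1, 0, -2.9, -2.3, 0, 0, 0], [1, 0, -2.9, -2.3, 0, 0, 0], [1, 0, -2.9, -2.3, 0, 0, 0]],
], force=40)

```text
time: 0.52
eef_pos: [0.2027, 0.4662, 0.2921]
ee_rot: [-0.442, 0.561, 0.435, 0.548]
wrist_force: [0.5, 0.0, -1.0]
opening: 1.001
```

servo_tool([
  [[1, 0, -2.9, -2.3, 0, 0, 0], [1, 0, -2.9, -2.3, 0, 0, 0], [1, 0, -2.9, -2.3, 0, 0, 0], [1, 0, -2.9, -2.3, 0, 0, 0], [1, 0, -2, -3.1, 0, 0, 0]],
])

```text
time: 0.93
eef_pos: [0.3109, 0.3086, 0.2929]
ee_rot: [-0.443, 0.56, 0.436, 0.547]
wrist_force: [1.0, 0.0, 0.2]
opening: 1.004
```

servo_tool([
  [[1, 0, -2, -3.1, 0, 0, 0], [1, 0, -2, -3.1, 0, 0, 0], [1, 0, -2, -3.1, 0, 0, 0], [1, 0, -2, -3.1, 0, 0, 0], [1, 0, -2, -3.1, 0, 0, 0]],
])

```text
time: 1.35
eef_pos: [0.3735, 0.1258, 0.2941]
ee_rot: [-0.443, 0.561, 0.436, 0.546]
wrist_force: [0.5, 1.4, -0.7]
opening: 1.0
```

servo_tool([
  [[1, 0, -2, -3.1, 0, 0, 0], [1, 0, -2, -3.1, 0, 0, 0], [1, 0, -2, -3.1, 0, 0, 0], [1, 0, -2, -3.1, 0, 0, 0], [1, 0, 0, 0, 0, 0, 0]],
])

```text
time: 1.77
eef_pos: [0.4245, -0.0259, 0.2951]
ee_rot: [-0.442, 0.563, 0.434, 0.547]
wrist_force: [0.0, 0.2, 0.1]
opening: 1.0
```

servo_tool([
  [[1, 0, -1.3, -2.6, 0, 0, 0], [1, 0, -1.3, -2.6, 0, 0, 0], [1, 0, -1.3, -2.6, 0, 0, 0], [1, 0, -1.3, -2.6, 0, 0, 0], [1, 0, 0, 0, 0, 0, 0]],
])

```text
time: 2.18
eef_pos: [0.4501, -0.1441, 0.2949]
ee_rot: [-0.439, 0.564, 0.435, 0.547]
wrist_force: [0.2, -0.7, 0.1]
opening: 1.004
```

Run:
```python
from h import *
from bench import r
import pickle
c=r.camera_params('wrist');print(r.get_state()['eef_pos'])
p,d=r.capture('wrist');cv2.imwrite('pics/w1.png',p);pickle.dump(c,open('pics/w1.pkl','wb'))
print(blobs(mask(p,'red'),30),blobs(mask(p,'green'),30))
for X in ([.4548,-.1959,.187],[.5027,-.1844,.135]): print(proj(c,np.array(X)))
```

```text
[ 0.45005566 -0.14409849  0.29488588]
[((np.float64(506.1), np.float64(120.6)), [498, 112, 14, 18, 178]), ((np.float64(210.84), np.float64(189.58)), [198, 174, 26, 30, 509])] [((np.float64(233.63), np.float64(261.42)), [230, 258, 9, 8, 52])]
[208.24808371 194.34932242]
[237.37249253 216.23552897]
```

View pics/w1.png

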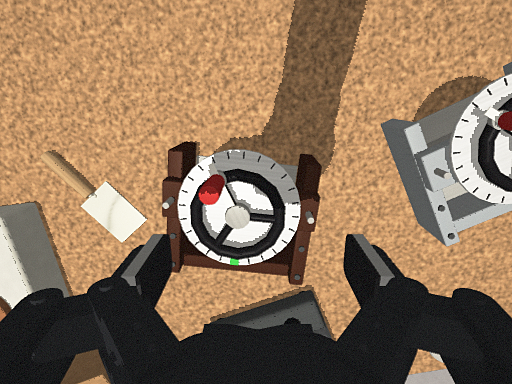

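The wrist view shows the knob's top face near (208,196), the hub at (237,217) and green at (234,261). My predictions for the knob and hub fall within 2 px. Next I refine with all three views.

Run:
```python
from h import *
from bench import r
import pickle
C={n:r.camera_params(n) for n in("top","side")};c=pickle.load(open('pics/w1.pkl','rb'))
t=lambda x,y:(260+(x+.5)/4.5-.5,150+(y+.5)/4.5-.5)
s=lambda x,y:(230+(x+.5)/5-.5,150+(y+.5)/5-.5)
K,e=tri([ray(C['top'],t(356,438)),ray(C['side'],s(502,104)),ray(c,(208,196.5))]);print('knob top',K,e)
A,e=tri([ray(C['top'],t(300,336)),ray(C['side'],s(385,182)),ray(c,(237,217))]);print('hub',A,e)
G,e=tri([ray(C['top'],(334.03,194.03)),ray(c,(233.63,261.42))]);print('green',G,e, onz(c,(233.63,261.42),.114))
g=G-A;k=K-A;print('r green',np.hypot(*g[:2]),'r knob',np.hypot(*k[:2]),'bearings',np.arctan2(g[1],g[0]),np.arctan2(k[1],k[0]))
M=A[:2]+.05*g[:2]/np.hypot(*g[:2]);print('mark',M)
```

```text
knob top [ 0.45544875 -0.19621484  0.18747288] [np.float64(0.0009029002560883741), np.float64(0.0016898605811623093), np.float64(0.0012358109662918115)]
hub [ 0.50296096 -0.18467876  0.13529283] [np.float64(0.00041440395119928187), np.float64(0.00046994376129325864), np.float64(0.0005196473263712993)]
green [ 0.56676637 -0.20683238  0.12133811] [np.float64(0.000560978923748831), np.float64(0.0005609789237486727)] [ 0.57084546 -0.20925972  0.114     ]
r green 0.06754193120068551 r knob 0.048892649690575614 bearings -0.33418359688788135 -2.9033996062292826
mark [ 0.55019488 -0.20107866]
```

servo_tool([
  [[1, 0, -0.85, -2.45, 0, 0, 0], [1, 0, -0.85, -2.45, 0, 0, 0], [1, 3, 0, 0, 0, 0, 0], [1, 3, 0, 0, 0, 0, 0], [1, 0, 0, 0, 0, 0, 0]],
])

```text
time: 2.65
eef_pos: [0.4536, -0.1917, 0.2345]
ee_rot: [-0.439, 0.562, 0.438, 0.547]
wrist_force: [-0.4, -0.1, -1.4]
opening: 0.996
```

```bash
cat > w.py <<'E'
from bench import r
import numpy as np,sys
from scipy.spatial.transform import Rotation as R
s=r.get_state();M=R.from_quat(s['ee_rot']).as_matrix();print(s['time'],s['eef_pos'].round(4),s['wrist_force'].round(1));print(M.round(3))
if len(sys.argv)>3:
    T=np.array([float(v) for v in sys.argv[1:4]]);print('cm',(M.T@(T-s['eef_pos'])*100).round(2))
    D=np.array([[0,-1,0],[0,0,1],[-1,0,0]])
    # rotvec to make tool x straight down, least turn
    a=M.T@np.array([0,0,-1.]);print('tilt fix',np.cross([1,0,0],a).round(4))
E
python3 w.py .4552 -.1963 .171
```

```text
2.65 [ 0.4536 -0.1917  0.2345] [-0.4 -0.1 -1.4]
[[-0.016 -0.973  0.231]
 [-0.015  0.231  0.973]
 [-1.     0.012 -0.018]]
cm [ 6.36 -0.33 -0.29]
tilt fix [ 0.     -0.0185 -0.0116]
```

servo_tool([
  [[1, 0, -0.3, -0.3, 0, -0.018, -0.012], [1, 2, 0, 0, 0, 0, 0], [1, 2, 0, 0, 0, 0, 0], [1, 2, 0, 0, 0, 0, 0], [1, 0, 0, 0, 0, 0, 0]],
])

```text
time: 3.07
eef_pos: [0.4584, -0.192, 0.1793]
ee_rot: [-0.441, 0.551, 0.439, 0.556]
wrist_force: [-1.4, 0.7, -0.2]
opening: 1.0
```

```bash
python3 w.py .4552 -.1963 .171
python3 - <<'E'
from h import *
from bench import r
p,d=r.capture('wrist');cv2.imwrite('pics/w2.png',p)
p,d=r.capture('side');cv2.imwrite('pics/s2.png',cv2.resize(p[120:260,230:400],None,fx=4,fy=4))
E
```

```text
3.0667 [ 0.4584 -0.192   0.1793] [-1.4  0.7 -0.2]
[[ 0.008 -0.974  0.225]
 [ 0.002  0.225  0.974]
 [-1.    -0.008  0.003]]
cm [ 0.83  0.23 -0.5 ]
tilt fix [-0.      0.0035  0.0079]
```

View pics/w2.png

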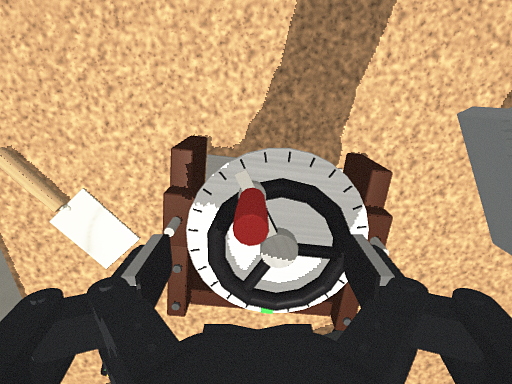

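View pics/s2.png

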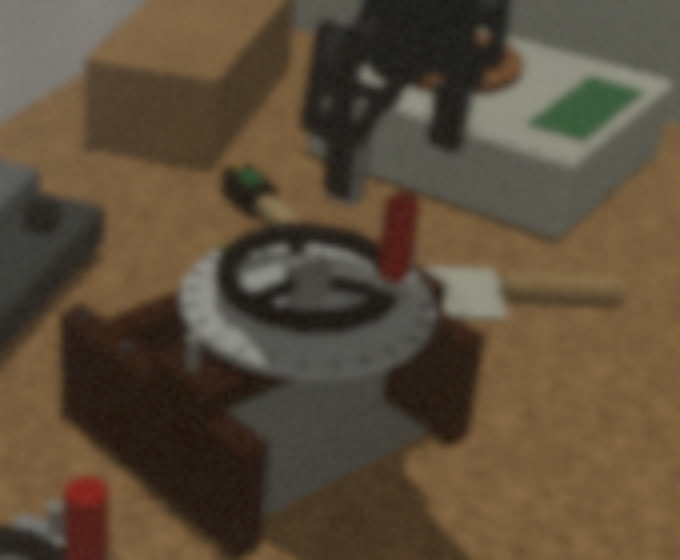

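The wrist view shows the red knob (top near 250,230) between the open jaws at x≈150 and x≈372, about 5 mm off centre. The side view shows the tips just above knob level. I correct the offset, lower the tool and close.

servo_tool([
  [[1, 0.5, 0.25, -0.5, 0, 0, 0.008], [1, 0.5, 0, 0, 0, 0, 0], [-1, 0, 0, 0, 0, 0, 0], [-1, 0, 0, 0, 0, 0, 0], [-1, 0, 0, 0, 0, 0, 0]],
], force=50)

```text
time: 3.58
eef_pos: [0.4605, -0.1997, 0.1786]
ee_rot: [-0.444, 0.55, 0.436, 0.556]
wrist_force: [-1.4, 0.1, -0.3]
opening: 0.604
```

servo_tool([
  [[-1, 0, 0, 0, 0, 0, 0], [-1, 0, 0, 0, 0, 0, 0], [-1, 0, 0, 0, 0, 0, 0], [-1, 0, 0, 0, 0, 0, 0], [-1, 0, 0, 0, 0, 0, 0]],
])

```text
time: 4.0
eef_pos: [0.4609, -0.2, 0.1796]
ee_rot: [-0.445, 0.55, 0.436, 0.556]
wrist_force: [1.1, -0.0, 0.1]
opening: 0.001
```

```bash
python3 w.py .4552 -.1963 .170
python3 - <<'E'
from h import *
from bench import r
p,d=r.capture('wrist');cv2.imwrite('pics/w3.png',p)
p,d=r.capture('side');cv2.imwrite('pics/s3.png',cv2.resize(p[120:260,230:400],None,fx=4,fy=4))
E
```

```text
4.0 [ 0.4609 -0.2     0.1796] [ 1.1 -0.   0.1]
[[ 0.015 -0.974  0.225]
 [-0.005  0.225  0.974]
 [-1.    -0.016 -0.001]]
cm [0.95 0.66 0.23]
tilt fix [ 0.     -0.0012  0.0157]
```

View pics/w3.png

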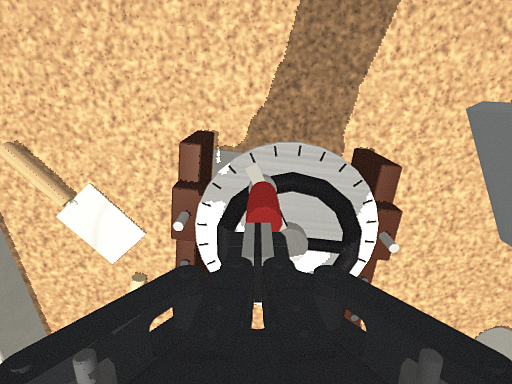

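View pics/s3.png

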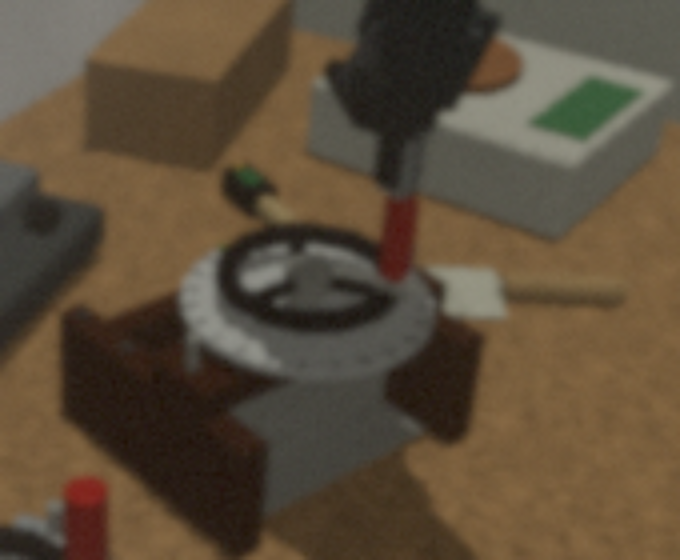

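Run:
```python
from h import *
from bench import r
from scipy.spatial.transform import Rotation as R
s=r.get_state();M=R.from_quat(s['ee_rot']).as_matrix()
for n in('side','wrist','top'):
    c=r.camera_params(n)
    print(n,'tip',proj(c,s['eef_pos']+M[:,0]*.017),'tcp',proj(c,s['eef_pos']),'knobtop',proj(c,np.array([.4552,-.1963,.19])))
c=r.camera_params('wrist')
p=cv2.imread('pics/w3.png');print(onz(c,(262,218),.19),onz(c,(292,238),.135))
o,d=ray(c,(1,1));print('campos',o,s['time'],s['eef_pos'])
p,d=r.capture('top');cv2.imwrite('pics/t3.png',cv2.resize(p[150:280,260:390],None,fx=4.5,fy=4.5,interpolation=cv2.INTER_CUBIC))
```

```text
side tip [326.52401278 178.27575069] tcp [327.37612964 171.89948634] knobtop [329.5066883  169.22476584]
wrist tip [257.00491048 214.19722016] tcp [256.97738553 225.50502105] knobtop [261.10960557 223.220208  ]
top tip [338.28983394 244.56566248] tcp [340.12493565 244.3215008 ] knobtop [339.51140654 247.27935972]
[ 0.45228962 -0.19514643  0.19      ] [ 0.49807825 -0.18128063  0.135     ]
campos [ 0.38732897 -0.18258095  0.33601029] 4.1 [ 0.46094149 -0.19995785  0.17955405]
```

View pics/t3.png

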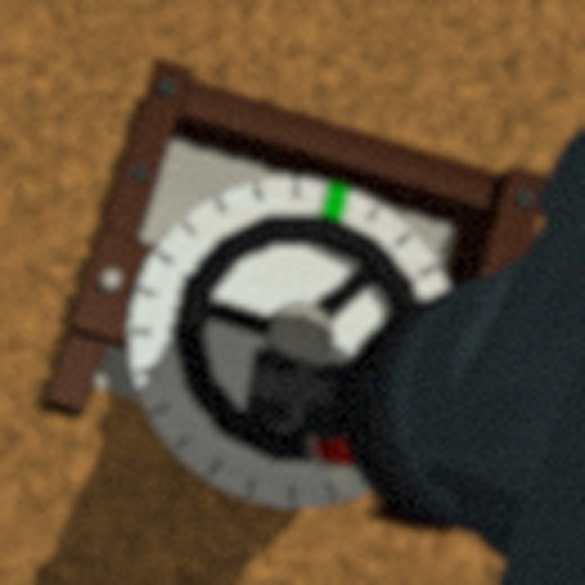

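Run:
```python
from h import *
from bench import r
s=r.get_state();print(s['time'],s['eef_pos'],s['wrist_force'],s['opening'],s['joint_pos'])
c=r.camera_params('wrist')
p,d=r.capture('wrist')
cv2.imwrite('pics/w4.png',cv2.resize(p[140:310,150:400],None,fx=3.2,fy=3.2,interpolation=cv2.INTER_CUBIC))
T=np.linalg.inv(c['camera_from_world'])
for u,v in [(263,200),(263,210),(263,220),(263,226),(250,230),(250,240),(266,235),(250,250),(266,250),(266,260),(292,240),(290,170)]:
    z=d[v,u];X=np.linalg.inv(c['K'])@np.array([u,v,1])*z;print(u,v,p[v,u],(T@np.r_[X,1])[:3].round(4))
```

```text
4.15 [ 0.46092638 -0.19995825  0.17950862] [-1.02121332 -0.76213495 -0.45540187] -0.000358106681439552 [-0.53802785  0.23182697 -0.22017133  1.10360572  0.00366718 -0.31145234]
263 200 [ 31  34 130] [ 0.4444 -0.1927  0.1842]
263 210 [ 37  38 156] [ 0.4464 -0.1933  0.1934]
263 220 [ 34  42 158] [ 0.452  -0.1946  0.1934]
263 226 [119 121 123] [ 0.4503 -0.1944  0.2041]
250 230 [120 125 124] [ 0.4493 -0.2007  0.2075]
250 240 [118 120 125] [ 0.4496 -0.2005  0.2171]
266 235 [120 124 125] [ 0.4507 -0.1932  0.2133]
250 250 [119 122 126] [ 0.4492 -0.2002  0.2265]
266 250 [116 119 122] [ 0.4507 -0.1936  0.2265]
266 260 [28 24 25] [ 0.4492 -0.1935  0.2365]
292 240 [131 141 141] [ 0.4981 -0.1816  0.1379]
290 170 [182 188 191] [ 0.4507 -0.1715  0.1158]
```

View pics/w4.png

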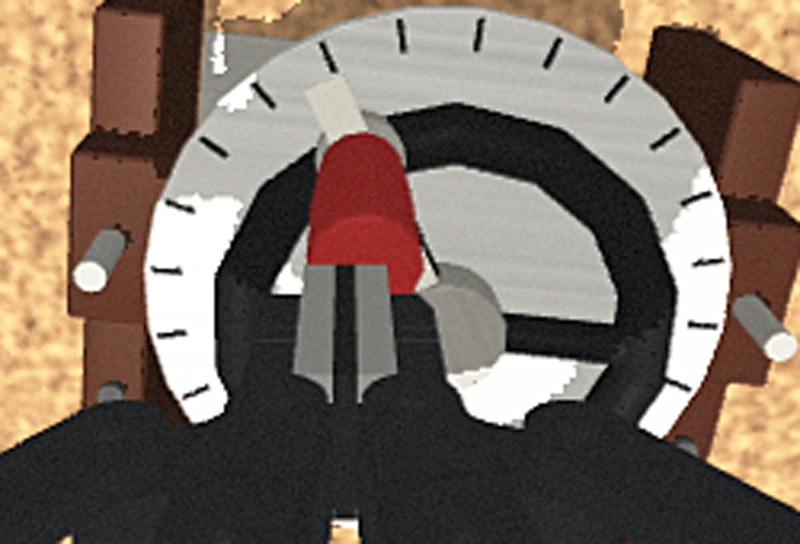

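Run:
```python
from h import *
from bench import r
c=r.camera_params('side')
for z in (.16,.175,.19,.2,.21,.22): print(z,(proj(c,np.array([.4584+.225*.045,-.192+.974*.045,z]))-[230,120])*4)
print('shut')
for z in (.16,.175,.19,.2,.21,.22): print(z,(proj(c,np.array([.461,-.2,z]))-[230,120])*4)
p,d=r.capture('wrist')
cw=r.camera_params('wrist');T=cw['camera_from_world']
print(T@np.r_[r.get_state()['eef_pos'],1])
print(r.get_state()['tau'])
for v in range(218,264,3): print(v,d[v,250],p[v,250],d[v,257],p[v,257])
```

```text
0.16 [333.50722679 272.71059464]
0.175 [335.77050059 249.60830345]
0.19 [338.08030861 226.0310158 ]
0.2 [339.64674658 210.04165296]
0.21 [341.23495419 193.83007721]
0.22 [342.84538844 177.39162381]
shut
0.16 [385.92579414 237.04068035]
0.175 [388.61497055 214.47732756]
0.19 [391.35729184 191.4680663 ]
0.2 [393.21581411 175.87426098]
0.21 [395.09914932 160.07226426]
0.22 [397.00779774 144.05787881]
[-2.27097950e-04  2.46193231e-02  1.72050663e-01  1.00000000e+00]
[ 1.78586193e-03 -3.84464264e+01  2.63828516e+01 -1.44191086e-01
  1.31031821e-02  2.75424249e-06]
218 0.1563916 [ 45  49 161] 0.15550157 [ 38  39 158]
221 0.15621911 [ 41  45 163] 0.15546282 [ 41  43 162]
224 0.14920469 [123 128 127] 0.14872317 [28 31 29]
227 0.14486188 [123 126 128] 0.14490563 [31 35 34]
230 0.14154491 [122 125 127] 0.14239863 [35 35 33]
233 0.13918756 [119 125 125] 0.13907583 [36 35 36]
236 0.13521966 [118 124 125] 0.13560227 [30 30 29]
239 0.13331097 [118 124 124] 0.13269949 [29 33 31]
242 0.13059668 [119 126 126] 0.1301133 [26 28 30]
245 0.12698124 [118 123 123] 0.12638606 [31 27 31]
248 0.12674847 [117 123 125] 0.12565234 [27 25 32]
251 0.122985974 [120 123 127] 0.12338819 [37 38 38]
254 0.121451944 [118 121 125] 0.120518625 [27 29 26]
257 0.118828855 [141 144 148] 0.11894935 [40 40 41]
260 0.1153263 [ 99 100 102] 0.11856718 [36 35 38]
263 0.11193389 [32 34 29] 0.11944363 [41 42 41]
```

The view shows the tips closed just above the knob: depth puts them at z≈0.20 over the knob top at 0.193, and about 1 cm too far in +x. So the fingers really end about 35–40 mm higher than the reported TCP minus the overhang suggests. I'll open, shift and go lower, checking visually.

servo_tool([
  [[1, 0, 0, 0, 0, 0, 0], [1, 0, 0, 0, 0, 0, 0], [1, 0, 0, 0, 0, 0, 0], [1, 0, 0, 0, 0, 0, 0.015], [1, 0, 1.1, 0.15, 0, 0, 0]],
])

```text
time: 4.67
eef_pos: [0.4516, -0.1967, 0.1796]
ee_rot: [-0.441, 0.554, 0.44, 0.553]
wrist_force: [-0.1, -0.1, -0.3]
opening: 0.708
```

servo_tool([
  [[1, 0, 0, 0, 0, 0, 0], [1, 0, 0, 0, 0, 0, 0], [1, 1, 0, 0, 0, 0, 0], [1, 1, 0, 0, 0, 0, 0], [1, 0, 0, 0, 0, 0, 0]],
])

```text
time: 5.08
eef_pos: [0.4522, -0.1969, 0.158]
ee_rot: [-0.441, 0.554, 0.44, 0.553]
wrist_force: [-0.8, -0.0, -0.5]
opening: 1.002
```

```bash
python3 w.py .450 -.196 .15
python3 - <<'E'
from h import *
from bench import r
print(r.get_state()['joint_pos'])
p,d=r.capture('wrist');cv2.imwrite('pics/w5.png',p);np.save('pics/w5.npy',d)
p,d=r.capture('side');cv2.imwrite('pics/s5.png',cv2.resize(p[120:260,230:400],None,fx=4,fy=4))
E
```

```text
5.0833 [ 0.4522 -0.1969  0.158 ] [-0.8 -0.  -0.5]
[[-0.    -0.974  0.225]
 [-0.002  0.225  0.974]
 [-1.    -0.    -0.002]]
cm [0.8  0.23 0.04]
tilt fix [ 0.     -0.0017  0.0001]
[-0.53835065  0.23966206 -0.2671937   1.06332566 -0.00161536 -0.31171755]
```

View pics/w5.png

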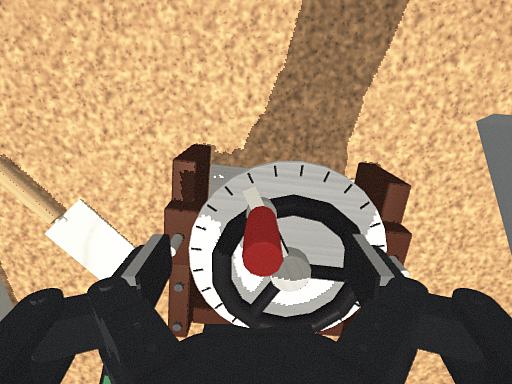

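View pics/s5.png

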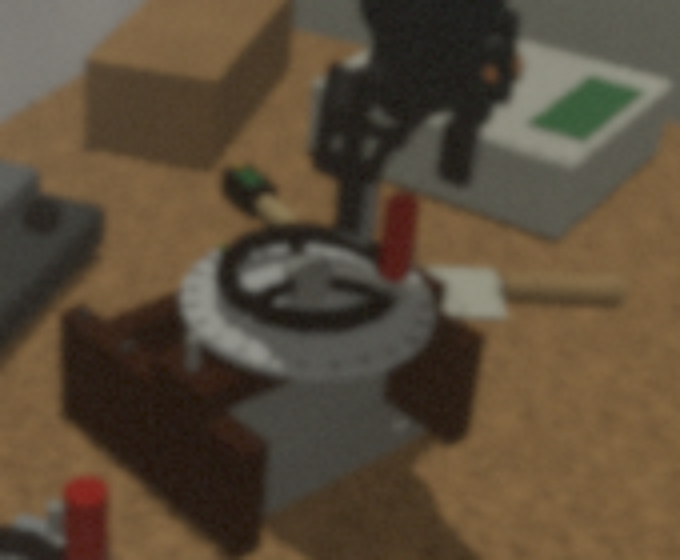

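Now the knob's top (263,258) sits midway between the jaws (150 and 372), and the side view puts the tips at about z≈0.18. I go 1.5 cm lower, then close.

servo_tool([
  [[1, 0.9, 0, 0, 0, 0, 0], [1, 0.9, 0, 0, 0, 0, 0], [-1, 0, 0, 0, 0, 0, 0], [-1, 0, 0, 0, 0, 0, 0], [-1, 0, 0, 0, 0, 0, 0]],
], force=50)

```text
time: 5.6
eef_pos: [0.4525, -0.1972, 0.139]
ee_rot: [-0.441, 0.554, 0.44, 0.553]
wrist_force: [-0.4, 0.0, 0.2]
opening: 0.602
```

servo_tool([
  [[-1, 0, 0, 0, 0, 0, 0], [-1, 0, 0, 0, 0, 0, 0], [-1, 0, 0, 0, 0, 0, 0], [-1, 0, 0, 0, 0, 0, 0], [-1, 0, 0, 0, 0, 0, 0]],
])

```text
time: 6.02
eef_pos: [0.4529, -0.1969, 0.1395]
ee_rot: [-0.441, 0.553, 0.44, 0.553]
wrist_force: [0.4, 0.6, -0.9]
opening: 0.218
```

```bash
python3 w.py .450 -.196 .15
python3 - <<'E'
from h import *
from bench import r
p,d=r.capture('wrist');cv2.imwrite('pics/w6.png',p);np.save('pics/w6.npy',d)
p,d=r.capture('side');cv2.imwrite('pics/s6.png',cv2.resize(p[120:260,230:400],None,fx=4,fy=4))
E
```

```text
6.0167 [ 0.4529 -0.1969  0.1395] [ 0.4  0.6 -0.9]
[[ 0.001 -0.974  0.224]
 [-0.002  0.224  0.974]
 [-1.    -0.001 -0.001]]
cm [-1.05  0.3   0.02]
tilt fix [ 0.     -0.0013  0.0014]
```

View pics/w6.png

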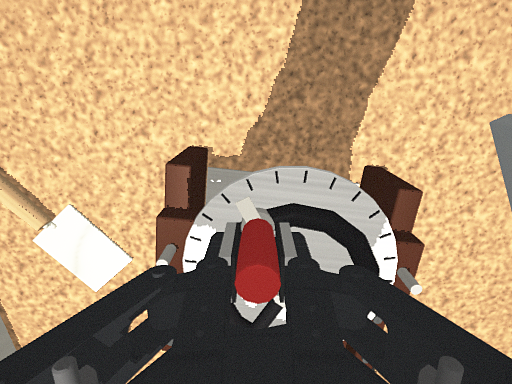

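View pics/s6.png

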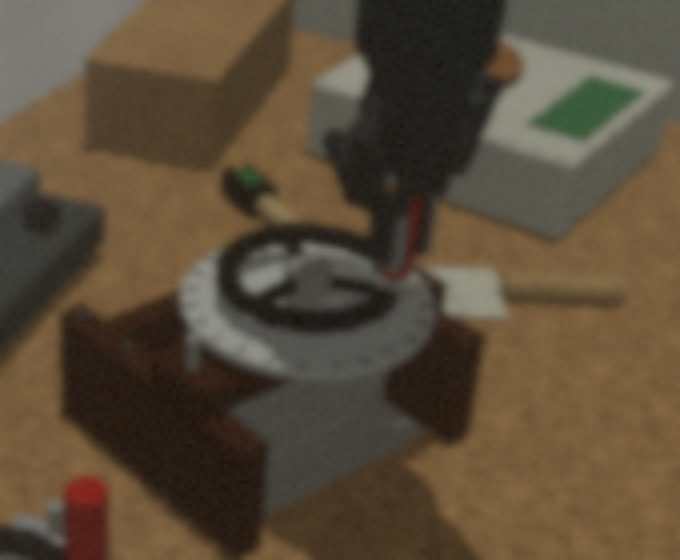

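Run:
```python
from h import *
from bench import r
c=r.camera_params('wrist');d=np.load('pics/w6.npy');p=cv2.imread('pics/w6.png')
T=np.linalg.inv(c['camera_from_world'])
for u,v in [(228,225),(228,235),(226,250),(288,225),(290,235),(292,250),(258,285),(262,225)]:
    z=d[v,u];X=np.linalg.inv(c['K'])@np.array([u,v,1])*z;print(u,v,p[v,u],(T@np.r_[X,1])[:3].round(4))
cv2.imwrite('pics/w6c.png',cv2.resize(p[180:340,150:380],None,fx=3.4,fy=3.4,interpolation=cv2.INTER_CUBIC))
cv2.imwrite('pics/s6c.png',cv2.resize(cv2.imread('pics/s6.png')[100:350,280:520],None,fx=3,fy=2.4))
```

```text
228 225 [124 129 129] [ 0.4391 -0.2085  0.1622]
228 235 [123 128 129] [ 0.4396 -0.2076  0.1725]
226 250 [122 128 128] [ 0.4397 -0.2072  0.1864]
288 225 [126 133 135] [ 0.4459 -0.1793  0.1621]
290 235 [127 131 132] [ 0.4459 -0.1795  0.173 ]
292 250 [123 131 131] [ 0.4451 -0.18    0.1878]
258 285 [ 44  46 166] [ 0.4548 -0.1968  0.193 ]
262 225 [ 35  35 134] [ 0.4464 -0.1926  0.1546]
```

View pics/w6c.png

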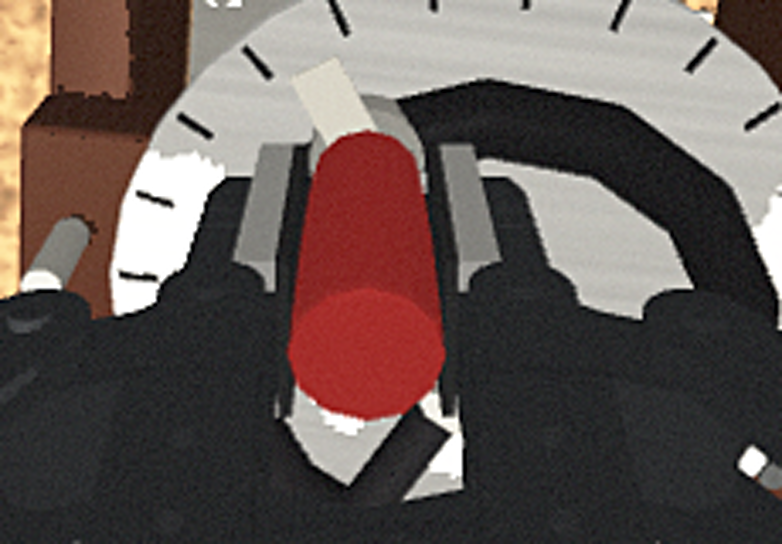

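The grip is good: the pads span the knob from z≈0.16 to 0.19 and the opening is 0.218, about 19 mm. Next I plan the crank arc.

```bash
cat > arc.py <<'E'
from bench import r
import numpy as np,sys
from scipy.spatial.transform import Rotation as R
s=r.get_state();M=R.from_quat(s['ee_rot']).as_matrix();p=s['eef_pos']
c=np.array([.5015,-.185]);st=float(sys.argv[1])
a=np.arctan2(*(p[:2]-c)[::-1]);
if a>-.3: a-=2*np.pi
print('t',s['time'],'r',np.hypot(*(p[:2]-c)).round(4),'bearing',a.round(3),'to go',(a+6.62).round(3),'F',s['wrist_force'].round(1),'z',p[2].round(4),'tilt',np.cross([1,0,0],M.T@[0,0,-1.]).round(3), 'open',s['opening'])
q=p.copy()
for i in range(5):
    a=max(a-st,-6.62)
    n=np.r_[c+.05*np.array([np.cos(a),np.sin(a)]),.1395]
    print((M.T@(n-q)*100).round(2).tolist());q=n
E
python3 arc.py .15
```

```text
t 6.1167 r 0.0501 bearing -2.901 to go 3.719 F [ 0.  -0.2 -1.2] z 0.1395 tilt [ 0.    -0.001  0.001] open 0.21739855510819506
[-0.0, 0.28, 0.7]
[-0.0, 0.18, 0.73]
[-0.0, 0.07, 0.75]
[-0.0, -0.04, 0.75]
[-0.0, -0.15, 0.73]
```

servo_tool([
  [[-1, 0, 0.28, 0.7, 0, 0, 0], [-1, 0, 0.18, 0.73, 0, 0, 0], [-1, 0, 0.07, 0.75, 0, 0, 0], [-1, 0, -0.04, 0.75, 0, 0, 0], [-1, 0, -0.15, 0.73, 0, 0, 0]],
])

```text
time: 6.53
eef_pos: [0.4573, -0.1613, 0.1395]
ee_rot: [-0.441, 0.556, 0.437, 0.552]
wrist_force: [1.3, -3.2, -3.7]
opening: 0.221
```

```bash
python3 arc.py .15
```

```text
t 6.5333 r 0.0502 bearing -3.633 to go 2.987 F [ 1.3 -3.2 -3.7] z 0.1395 tilt [ 0.    -0.008  0.002] open 0.2210649386273289
[-0.0, -0.26, 0.7]
[-0.0, -0.35, 0.66]
[-0.0, -0.45, 0.6]
[-0.0, -0.53, 0.53]
[-0.0, -0.6, 0.44]
```

Tracking is good, with force around 3 N as expected.

servo_tool([
  [[-1, 0, -0.26, 0.7, 0, 0, 0], [-1, 0, -0.35, 0.66, 0, 0, 0], [-1, 0, -0.45, 0.6, 0, 0, 0], [-1, 0, -0.53, 0.53, 0, 0, 0], [-1, 0, -0.6, 0.44, 0, 0, 0]],
])

```text
time: 6.95
eef_pos: [0.4881, -0.1367, 0.1395]
ee_rot: [-0.444, 0.558, 0.435, 0.55]
wrist_force: [-0.7, -9.1, -2.3]
opening: 0.217
```

```bash
python3 arc.py .15
```

```text
t 6.95 r 0.0501 bearing -4.442 to go 2.178 F [-0.7 -9.1 -2.3] z 0.1395 tilt [ 0.    -0.016  0.004] open 0.2173752670295793
[-0.0, -0.69, 0.3]
[-0.0, -0.72, 0.2]
[0.0, -0.74, 0.09]
[0.0, -0.75, -0.02]
[0.0, -0.74, -0.13]
```

servo_tool([
  [[-1, 0, -0.69, 0.2, 0, -0.005, 0], [-1, 0, -0.72, 0.15, 0, -0.005, 0], [-1, 0, -0.74, 0.05, 0, 0, 0], [-1, 0, -0.75, -0.02, 0, 0, 0], [-1, 0, -0.74, -0.13, 0, 0, 0]],
])

```text
time: 7.37
eef_pos: [0.5239, -0.1402, 0.1394]
ee_rot: [-0.441, 0.556, 0.439, 0.551]
wrist_force: [-5.1, -3.6, 2.4]
opening: 0.217
```

```bash
python3 arc.py .15
```

```text
t 7.3667 r 0.0501 bearing -5.177 to go 1.443 F [-5.1 -3.6  2.4] z 0.1394 tilt [ 0.    -0.008 -0.004] open 0.21720972300075084
[-0.01, -0.71, -0.24]
[-0.0, -0.67, -0.33]
[0.0, -0.61, -0.43]
[0.0, -0.54, -0.52]
[0.0, -0.46, -0.59]
```

servo_tool([
  [[-1, 0, -0.71, -0.24, 0, 0, 0], [-1, 0, -0.67, -0.33, 0, 0, 0], [-1, 0, -0.61, -0.43, 0, 0, 0], [-1, 0, -0.54, -0.52, 0, 0, 0], [-1, 0, -0.46, -0.59, 0, 0, 0]],
])

```text
time: 7.78
eef_pos: [0.547, -0.1647, 0.1395]
ee_rot: [-0.437, 0.557, 0.444, 0.549]
wrist_force: [-5.2, 0.9, 4.6]
opening: 0.221
```

```bash
python3 arc.py .14
```

```text
t 7.7833 r 0.0498 bearing -5.863 to go 0.757 F [-5.2  0.9  4.6] z 0.1395 tilt [ 0.    -0.003 -0.014] open 0.22077192885193778
[-0.01, -0.4, -0.57]
[-0.0, -0.3, -0.63]
[-0.0, -0.2, -0.67]
[0.0, -0.11, -0.69]
[0.0, -0.01, -0.7]
```

servo_tool([
  [[-1, 0, -0.4, -0.57, 0, 0, 0], [-1, 0, -0.3, -0.63, 0, 0, -0.01], [-1, 0, -0.2, -0.67, 0, 0, 0], [-1, 0, -0.1, -0.69, 0, 0, 0], [-1, 0, 0, -0.7, 0, 0, 0]],
])

```text
time: 8.2
eef_pos: [0.5504, -0.1939, 0.1395]
ee_rot: [-0.437, 0.551, 0.446, 0.553]
wrist_force: [-1.4, 3.5, 1.4]
opening: 0.217
```

servo_tool([
  [[-1, 0, 0, 0, 0, 0, 0], [-1, 0, 0, 0, 0, 0, 0], [-1, 0, 0, 0, 0, 0, 0], [-1, 0, 0, 0, 0, 0, 0], [-1, 0, 0, 0, 0, 0, 0]],
])

```text
time: 8.62
eef_pos: [0.5501, -0.1954, 0.1395]
ee_rot: [-0.437, 0.552, 0.446, 0.553]
wrist_force: [-2.1, 1.0, 2.1]
opening: 0.218
```

```bash
python3 arc.py .14
python3 - <<'E'
from h import *
from bench import r
p,d=r.capture('wrist');cv2.imwrite('pics/w7.png',p);np.save('pics/w7.npy',d)
p,d=r.capture('top');cv2.imwrite('pics/t7.png',cv2.resize(p[150:280,260:390],None,fx=4.5,fy=4.5,interpolation=cv2.INTER_CUBIC))
E
```

```text
t 8.6167 r 0.0497 bearing -6.494 to go 0.126 F [-2.1  1.   2.1] z 0.1395 tilt [ 0.     0.009 -0.009] open 0.21783686154417783
[-0.01, 0.0, -0.63]
[0.0, 0.0, 0.0]
[0.0, 0.0, 0.0]
[0.0, 0.0, 0.0]
[0.0, 0.0, 0.0]
```

View pics/w7.png

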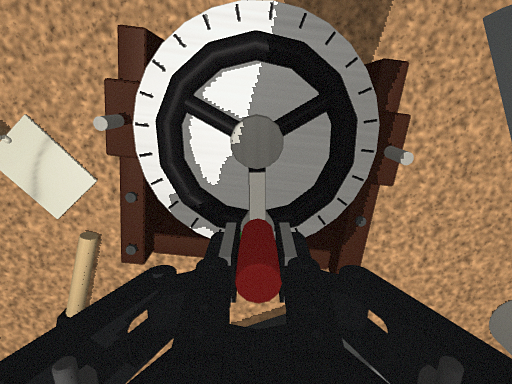

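View pics/t7.png

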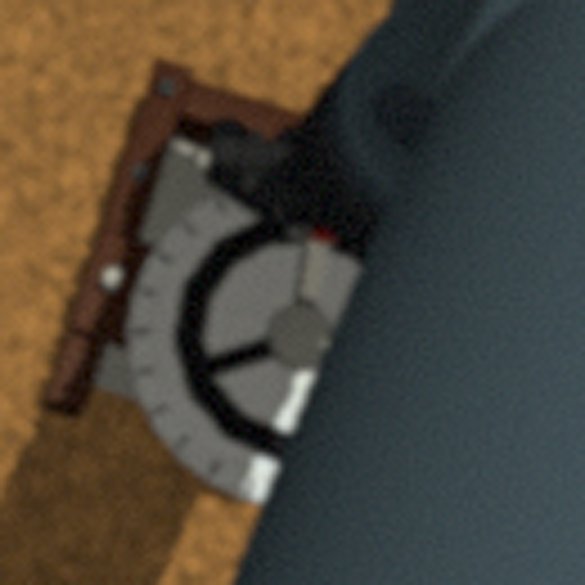

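The knob is about 6 mm short of the mark by reported pose, and the gripper hides the green bar. I take the last step, then release and lift to look.

servo_tool([
  [[-1, 0, 0.05, -0.6, 0, 0, 0], [-1, 0, 0, 0, 0, 0, 0], [1, 0, 0, 0, 0, 0, 0], [1, 0, 0, 0, 0, 0, 0], [1, 0, 0, 0, 0, 0, 0]],
])

```text
time: 9.13
eef_pos: [0.5497, -0.2021, 0.1393]
ee_rot: [-0.437, 0.551, 0.445, 0.554]
wrist_force: [0.2, -0.6, -0.3]
opening: 0.635
```

servo_tool([
  [[1, 0, 0, 0, 0, 0, 0], [1, 0, 0, 0, 0, 0, 0], [1, 0, 0, 0, 0, 0, 0], [1, -2, 0, 0, 0, 0, 0], [1, -3, 0, 0, 0, 0, 0]],
])

```text
time: 9.55
eef_pos: [0.5468, -0.2009, 0.1837]
ee_rot: [-0.434, 0.553, 0.449, 0.552]
wrist_force: [0.4, -0.4, 0.1]
opening: 1.0
```

servo_tool([
  [[1, -3, 0, 0, 0, 0, 0], [1, -3, 0, 0, 0, 0, 0], [1, -2, 2, 1, 0, 0, 0], [1, 0, 3, 1, 0, 0, 0], [1, 0, 3, 1, 0, 0, 0]],
])

```text
time: 9.97
eef_pos: [0.4811, -0.1579, 0.2726]
ee_rot: [-0.437, 0.552, 0.445, 0.554]
wrist_force: [0.9, 0.7, -0.2]
opening: 0.999
```

Run:
```python
from h import *
from bench import r
import pickle
print(r.get_state()['eef_pos'])
c=r.camera_params('wrist');pickle.dump(c,open('pics/w8.pkl','wb'))
p,d=r.capture('wrist');cv2.imwrite('pics/w8.png',p)
print(blobs(mask(p,'red'),30),blobs(mask(p,'green'),20))
p,d=r.capture('top');cv2.imwrite('pics/top8.png',p);cv2.imwrite('pics/t8.png',cv2.resize(p[150:280,260:390],None,fx=4.5,fy=4.5,interpolation=cv2.INTER_CUBIC))
print(blobs(mask(p,'red')),blobs(mask(p,'green')))
p,d=r.capture('side');cv2.imwrite('pics/side8.png',p);print(blobs(mask(p,'red')))
```

```text
[ 0.48114098 -0.1579027   0.27256184]
[((np.float64(228.57), np.float64(256.07)), [217, 235, 23, 41, 676])] []
[((np.float64(175.49), np.float64(248.52)), [171, 244, 10, 10, 81])] [((np.float64(159.86), np.float64(202.63)), [158, 198, 5, 10, 35])]
[((np.float64(294.16), np.float64(158.63)), [292, 157, 6, 4, 19]), ((np.float64(251.0), np.float64(243.11)), [247, 240, 9, 7, 57])]
```

View pics/w8.png

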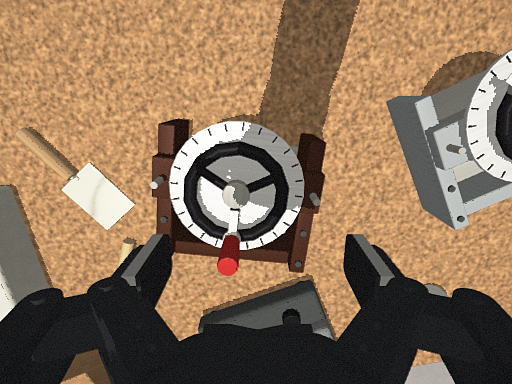

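View pics/t8.png

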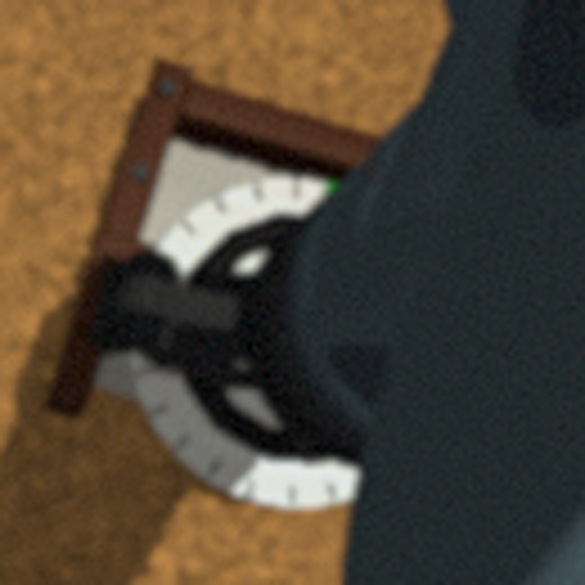

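Released. In the wrist view the knob (base about 235,235) hides the green bar and appears to stand over it. I back off so the top camera can see.

servo_tool([
  [[1, -1, 0, 3.5, 0, 0, 0], [1, 0, 0.5, 3.5, 0, 0, 0], [1, 0, 0.5, 3.5, 0, 0, 0], [1, 0, 1, 3.5, 0, 0, 0], [1, 0, 0, 3.5, 0, 0, 0]],
])

```text
time: 10.53
eef_pos: [0.5051, 0.0155, 0.2836]
ee_rot: [-0.434, 0.555, 0.439, 0.558]
wrist_force: [0.7, -0.0, -0.4]
opening: 0.999
```

Run:
```python
from h import *
from bench import r
print(r.get_state()['eef_pos'])
p,d=r.capture('top');cv2.imwrite('pics/top9.png',p);cv2.imwrite('pics/t9.png',cv2.resize(p[150:280,260:390],None,fx=4.5,fy=4.5,interpolation=cv2.INTER_CUBIC))
C={n:r.camera_params(n) for n in("top","side")}
br=blobs(mask(p,'red'));print(br,blobs(mask(p,'green')))
s=cv2.imread('pics/side8.png');bs=blobs(mask(s,'red'));print(bs)
cv2.imwrite('pics/s9.png',cv2.resize(s[120:260,230:400],None,fx=4,fy=4))
print(proj(C['top'],[.5502,-.2011,.192]),proj(C['side'],[.5502,-.2011,.192]))
```

```text
[0.50505926 0.01547136 0.28363217]
[((np.float64(338.56), np.float64(195.82)), [333, 191, 12, 11, 87])] [((np.float64(425.19), np.float64(149.73)), [421, 144, 10, 12, 74]), ((np.float64(508.5), np.float64(233.5)), [506, 224, 6, 20, 120])]
[((np.float64(294.16), np.float64(158.63)), [292, 157, 6, 4, 19]), ((np.float64(251.0), np.float64(243.11)), [247, 240, 9, 7, 57])]
[339.07867253 195.99517003] [293.66524601 156.80648223]
```

View pics/t9.png

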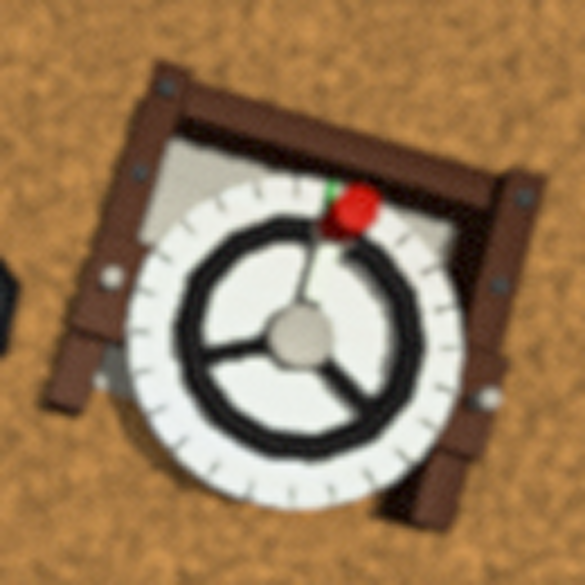

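View pics/s9.png

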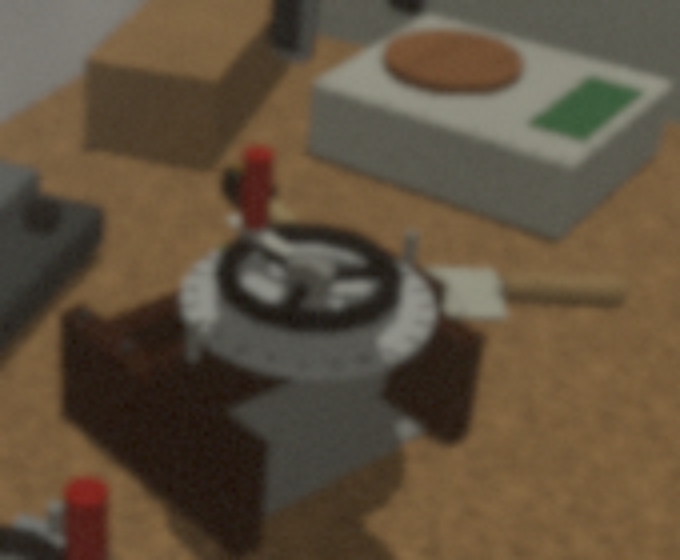

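The knob lands at (338.6,195.8) in the top view, against (339.1,196.0) computed for the mark, and the pointer runs to the green bar. The grey knob is at the same pixels as at the start, and the arm is clear.

```bash
python3 -c "
from bench import r
s=r.get_state();print(s['time'],s['wrist_force'],abs(s['qd']).max());print(r.job_done())"
```

```text
10.5833 [ 0.9019025   3.95030136 -0.13997838] 0.15997889099514215
the job is handed in; nothing more can be done
None
```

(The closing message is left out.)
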